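# Turn the bar-tool carousel to its stop and hang up the bottle opener

## Task

Turn the bar-tool carousel anticlockwise (seen from above), pushing with the fingertips and never gripping it, until the empty hook comes round to the front and you feel it run against its hidden stop; press it there steadily for about half a second with roughly 8 N, and never push on it with as much as 20 N. Then take the bottle opener with the hole (not the plain foam knife) out of the wooden block, slide its hole over the empty hook gently until it is fully home against the collar, and leave it hanging there on the hook, still, with the hook still at the front. Leave the foam knife and the glasses, coasters and bowl where they are.

Things in the scene. Friction and masses are not known exactly. Their poses are not given: they have to be found in the camera images.
- rotor: The turning head of the carousel on its 22 mm post (wooden foot 170 mm wide): a hub 44 mm wide with four equal steel hooks at right angles, 235 mm above the table. Three carry hanging steel tools (reaching down 150 mm, up to 48 mm wide, swinging, 80 mm from the axis); one is empty. Origin on the vertical turning axis at bar height; its -x points along the empty hook, z up
- hub_top (a point): Top centre of the turning hub, on its axis, 24 mm above the hook bars' axes; nothing of the carousel is higher. The head turns with a friction of about 0.1 N m (1 to 1.5 N at 85 mm from the axis) and stays where it is left. Anticlockwise from above it ends at a rubber stop hidden inside the hub, which gives about 1 mm per 2 N at 85 mm from the axis
- hook_push (a point): Point on the empty hook's bar axis, 85 mm from the turning axis: a good place to push the bar from its side. At the stop this hook points to the robot's side (world -x) to within 0.35 rad either way, different each time; at the start it is 0.9 to 1.9 rad clockwise of the stop. Press on the stop with 5 to 15 N
- hook_root (a point): Point on the empty hook's axis at the outer face of its collar (20 mm dia.), 60 mm from the turning axis. The hook is a level 7 mm round bar, 235 mm above the table, running outwards from the hub through the collar. The frame turns with the hub: -x outwards along the hook, z up
- hook_tip (a point): Point on the empty hook's bar axis where its tip begins to turn up, 55 mm outwards of hook_root; same axes. The tip turns up and slightly outwards: its top is 12 mm above the bar's axis, its end 123 mm from the turning axis
- opener_mid (a point): Centre (half-way up) of the bottle opener: an upright flat steel blade 160 mm tall (z), 42 mm wide (y), 6 mm thick (x), 110 to 220 g, with a hole near its top and an 18 mm wide notch at the bottom. It stands in a slot of the wooden block, its upper 100 mm above the block; grip it by its narrow edges (42 mm apart), lift it straight up by over 60 mm
- opener_hole (a point): Centre of the opener's rectangular hole, 16 mm wide (y), 24 mm tall (z), through its thickness (x); 55 mm above opener_mid, 25 mm below the top edge, with 13 mm of steel above and at each side. Once hung, it lies 8.5 mm below the hook bar's axis and, home against the collar, 3 mm outwards of hook_root
- opener: The bottle opener; origin at the centre of its lower edge, 80 mm below opener_mid; same axes
- caddy: Fixed wooden block 130 (x) x 90 (y) x 70 mm high with two like slots 60 mm apart, 60 mm deep, 30 mm either side of its middle in x, long in y; opener in one, foam knife in the other. Origin at its underside's centre
- knife_mid (a point): Centre of the foam knife, a plain steel blade of the same size (160 x 42 x 6 mm) without hole or notch, in the other slot of the block; not to be moved
- front (a point): A fixed point of the table top, 480 mm straight ahead of the robot's base axis; its axes are the world's
- pint: Clear pint glass, 84 mm wide, 150 mm tall, at the back; origin at its underside; leave it alone
- stein: Clear handled beer glass, 84 mm wide, 120 mm tall, left of the carousel; origin at its underside; leave it alone
- tallglass: Clear tall glass, 64 mm wide, 170 mm tall, left of the carousel; origin at its underside; leave it alone
- coasters: Stack of round cork coasters, 92 mm wide, 22 mm high, in front between the block and the carousel; origin at its underside; leave it alone
- capbowl: White bowl, 100 mm wide, 35 mm high, behind the block; origin at its underside; leave it alone
Not all that is in view belongs to the job. What is shaped like the opener but orange or pink is not meant.

How it is judged:
On the way:
1. the carousel is pressed by the fingertips against its stop, the empty hook at the front: over 4 N on it while it does not turn, for 0.3 s (contact force between the fingers and rotor above 4 N and angular speed of rotor below 0.08 rad/s and angle between the x axis of hook_tip and the x axis of front, either way round below 0.55 rad), for 0.3 s.
At the end, for the whole second after the job is handed in: The opener hangs by its hole on the empty hook: hole centre at most 14 mm out from the collar, within 8 mm of the bar sideways and 4 to 14 mm below its axis, upright within 0.2 rad, at rest (under 0.05 m/s); that hook points within 0.55 rad of world -x, carousel still (angle between the x axis of hook_tip and the x axis of front, either way round below 0.55 rad and x of opener_hole in the frame of hook_root between -0.014 and 0 m and y of opener_hole in the frame of hook_root between -0.008 and 0.008 m and z of opener_hole in the frame of hook_root between -0.014 and -0.004 m and angle between opener's own z axis and vertical below 0.2 rad and linear speed of opener below 0.05 m/s and angular speed of rotor below 0.05 rad/s and contact force between opener and rotor above 0.4 N); the robot touches nothing.
It fails at once if the robot pushes on the carousel with over 20 N (contact force between any of the fingers, the arm and rotor above 20 N).
It fails at once if the opener is forced against the carousel with over 25 N (contact force between opener and rotor above 25 N).
It fails at once if the foam knife is moved by over 25 mm (distance of knife_mid from where it was at the start of the episode above 0.025 m).
It fails at once if a glass, the coasters or the bowl is moved by over 25 mm (distance of any of pint, stein, tallglass, coasters, capbowl from where it was at the start of the episode above 0.025 m).
It also fails if it takes over 72 s, if anything falls off the work surface, if the arm or the gripper's body presses on something with over 40 N, if the wrist force passes 120 N, or if a joint passes its speed limit or range.

## Robot

A 6-joint arm with a two-finger parallel gripper is mounted at the origin on the work surface. World frame = base frame: x ahead of the robot, y to its left, z up, the work surface at z = 0. Lengths are in m, angles in rad, forces in N, time in s.
With the tool pointing down it reaches from about 0.35 to 0.975 m from the base axis. Payload 7.1 kg.
Tool frame: the origin (TCP) lies on the centre line of the jaws, within the pads' length; the fingertips stand 22 mm ahead of it and the grasp point (between the pads) lies 3 mm ahead of it (robot.nose_length is the distance from the TCP to the fingertips, in m); z points along the fingers, y is the line along which they close (so a half turn about z gives the same grasp; the last joint's range is limited). The gripper opens to 88 mm and grips with 3 to 60 N. Pads are 20 mm wide; open, the fingers measure 115 mm over their backs; the gripper's body (75 mm by 178 mm) begins 61 mm behind the grasp point.
Start: joints at [1.106, 0.423, 1.63, -0, 1.089, -0.019], TCP at [0.269, 0.564, 0.245] pointing down, gripper open.
Joint ranges: [-3, 3], [-0.9, 2.11], [0.09, 2.58], [-1.31, 4.45], [0.11, 2.69], [-2.54, 2.54]. Speed limits (rad/s): [2.39, 2.39, 3.01, 3.14, 3.14, 3.14].

## Interface

Orientations are given as a unit quaternion [x, y, z, w].
In Python, from plant import robot gives the robot as it stands. Calls block until the motion is done:
- robot.reach(position, orientation): joint-space move of the TCP to a pose.
- robot.move_l(position, rotation=None, v=0.15, guard=None): straight line of the TCP; rotation=None keeps the orientation; v is the mean speed in m/s. With guard (N) it stops when the force on the tool has changed by that much, and returns True; else False.
- robot.goto_joints(angles): joint-space move.
- robot.gripper_to(opening): finger opening in m; the grip force is fixed at half the most; returns when the fingers have stopped.
- robot.hold(seconds).
- robot.solve_ik(position, orientation): joint angles nearest the present ones, or None.
- robot.observe(): the state.
- robot.capture(name): name is "scene" or "top" or "wrist"; returns the picture (420x560x3 uint8, red, green, blue); there is no depth.
- robot.camera_info(name): a dict with "fov_y" (degrees; the focal length in pixels is half the picture's height over the tangent of half this angle, whatever the lens; pixels are square), "cx", "cy" (the principal point, pixels), "k1" (the pictures are not rectified: a ray, as slopes to the right and down, at radius r is drawn at 1 + k1 r^2 times it, then the intrinsics apply), "world_from_camera" (4x4, takes a point from camera to world coordinates). Camera axes: x right, y up, looking along -z (the intrinsics and any distortion apply to the point x, -y, -z); pixel columns grow to the right and rows downward; lengths in m; the calibration is good to about 2 mm. A picture is of the moment at which its call begins: read the wrist's pose just before it. camera_info takes no time and is no camera call; for the wrist camera it gives the pose at the moment of the call.
A pose or a line that the arm cannot do raises robot.PlanningError and nothing moves.
- robot.close_job(): hands the job in; it is judged then, once.
The state is a dict: "t": time; "joint_positions": joint angles; "qvel": joint speeds; "effort": joint torques, N m; "ee_pos": TCP position; "tcp_rot": TCP orientation; "wrist_force": force on the tool from outside, world axes, zero at the start; "wrist_torque": the same for the moment, N m; "width": finger opening in m; "grip_force": force on a finger pad.
Only numpy, scipy, OpenCV 4.12 (cv2) and the standard library are available. Lean on these libraries where they do the work, as an engineer would, in place of code of your own. Each camera call takes 0.05 s, during which the arm holds its last target. There are 200 camera calls.

## Working session

There is one attempt and no reset: what is moved stays moved. The work goes in short steps, each a Python script; the robot and the scene stay as the last script left them, time stands still between calls to the robot, and variables do not carry over. Pictures are saved under pics/ and viewed, at most 10 in all, crops included, and the job is handed in when it is done.

```bash
ls; mkdir -p pics; cat > h.py <<'E'
import numpy as np, cv2
from plant import robot
def save(n,f):
    im=robot.capture(n); cv2.imwrite(f,im[:,:,::-1]); return im
def ray(ci,u,v):
    f=210/np.tan(np.radians(ci["fov_y"])/2)
    d=np.array([(u-ci["cx"])/f,(v-ci["cy"])/f]); s=d.copy()
    for _ in range(30): s=d/(1+ci["k1"]*(s@s))
    T=np.array(ci["world_from_camera"])
    r=T[:3,:3]@np.array([s[0],-s[1],-1]); return T[:3,3],r/np.linalg.norm(r)
def atz(ci,u,v,z):
    o,r=ray(ci,u,v); return o+r*(z-o[2])/r[2]
def tri(L):
    A=np.zeros((3,3));b=np.zeros(3)
    for ci,u,v in L:
        o,r=ray(ci,u,v);P=np.eye(3)-np.outer(r,r);A+=P;b+=P@o
    p=np.linalg.solve(A,b)
    return p,[np.linalg.norm((np.eye(3)-np.outer(ray(*l)[1],ray(*l)[1]))@(p-ray(*l)[0])) for l in L]
def proj(ci,p):
    f=210/np.tan(np.radians(ci["fov_y"])/2)
    T=np.array(ci["world_from_camera"]);c=T[:3,:3].T@(np.array(p)-T[:3,3])
    s=np.array([c[0],-c[1]])/-c[2]; s=s*(1+ci["k1"]*(s@s)); return s*f+[ci["cx"],ci["cy"]]
E
python3 - <<'E'
from h import *
a=save("scene","pics/s.png");b=save("top","pics/t.png")
for n in("scene","top"):
    c=robot.camera_info(n);print(n,c["fov_y"],c["cx"],c["cy"],c["k1"],np.round(c["world_from_camera"],3).tolist())
o=robot.observe();print(o["ee_pos"],o["tcp_rot"],o["wrist_force"],robot.nose_length)
E
```

```text
pics
scene 42.91038417291262 274.5172158164964 215.92556878863024 -0.056282219750472325 [[0.881, -0.362, 0.304, 0.999], [0.473, 0.683, -0.556, -0.797], [-0.007, 0.634, 0.773, 1.281], [0.0, 0.0, 0.0, 1.0]]
top 57.344579957028344 286.06696281438116 207.58220904100355 -0.049358123959968754 [[0.013, 0.984, -0.178, 0.419], [-1.0, 0.015, 0.012, 0.007], [0.014, 0.178, 0.984, 1.078], [0.0, 0.0, 0.0, 1.0]]
[0.26924422 0.56352311 0.24398105] [ 2.21034103e-01  9.75265841e-01 -6.62583525e-04 -1.60036134e-04] [ 0.15334239  0.4785485  -0.34521121] 0.022
```

View pics/s.png

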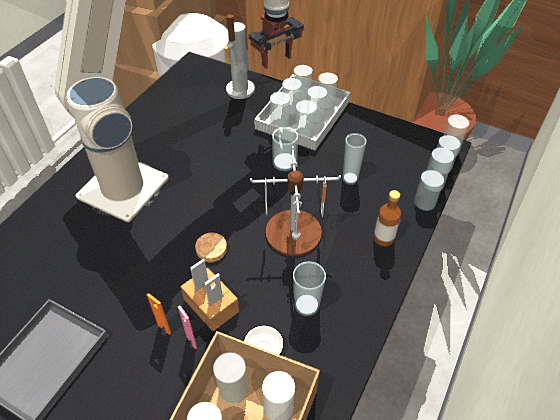

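View pics/t.png

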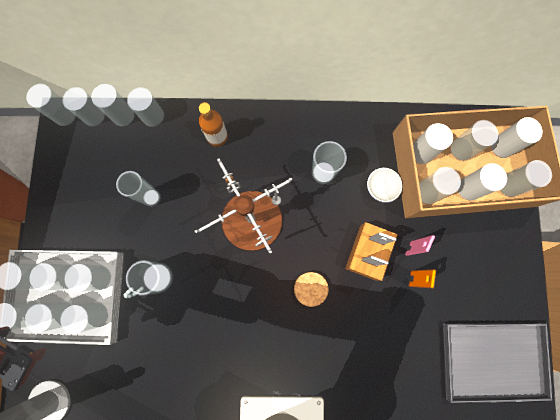

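The top view shows the hub at about (245,205). The hooks end at (220,160), (292,180), (270,250) and (196,232), and the last one, on the left, looks empty. The block is at about (372,250) with two blades. The orange and pink pieces at (422,278) and (420,245) are decoys. Next I'll enlarge both.

```bash
python3 - <<'E'
from h import *
s=cv2.imread("pics/s.png");t=cv2.imread("pics/t.png")
def c(im,x,y,w,h): return cv2.resize(im[y:y+h,x:x+w],(400,300),interpolation=cv2.INTER_CUBIC)
# 4x: 100x75 ; 
a=c(t,190,150,120,90+20) if 0 else cv2.resize(t[150:260,188:308],(400,367)); 
o=np.zeros((600,800,3),np.uint8)
def put(im,x,y,w,h,X,Y,k):
    p=cv2.resize(im[y:y+h,x:x+w],None,fx=k,fy=k,interpolation=cv2.INTER_CUBIC)
    o[Y:Y+p.shape[0],X:X+p.shape[1]]=p
put(t,188,150,120,110,0,0,3)      # top carousel 360x330
put(s,240,140,110,110,365,0,3)
put(t,340,215,66,66,0,335,4)
put(s,170,250,80,66,400,335,4)
cv2.imwrite("pics/c1.png",o)
E
```

```text
(no output)
```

View pics/c1.png

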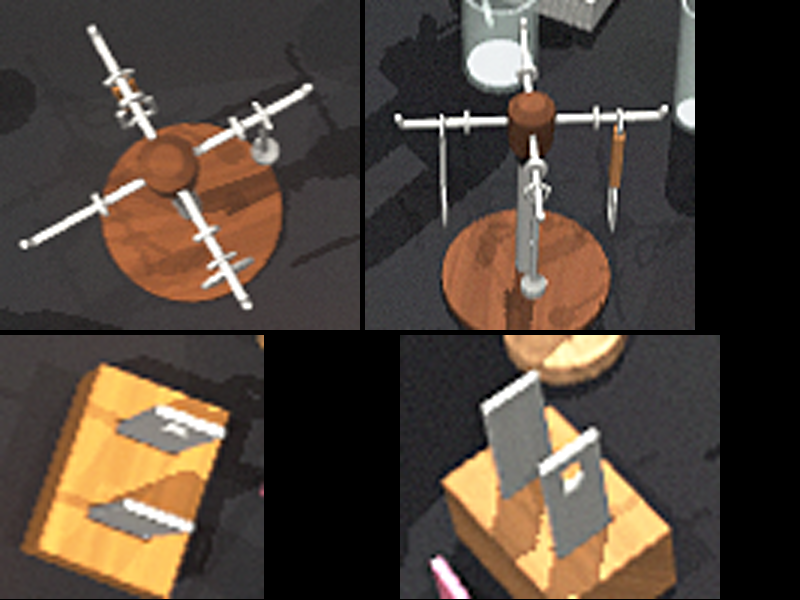

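```bash
python3 - <<'E'
from h import *
s=robot.camera_info("scene");t=robot.camera_info("top")
for n,a,b in [("hub",(295.3,172),(245.3,203.3)),("tip",(293,148.3),(196.3,231.3)),("op+y",(219.25,274.5),(378.75,234)),("op-y",(205.25,283),(395.5,239.5)),("hole",(213,279+10),(384.5,238.9)),
 ("kn+y",(204.5,259.5),(371.3,257)),("kn-y",(190.7,267.5),(388,263))]:
    p,r=tri([(s,*a),(t,*b)]);print(n,p.round(4),np.round(r,4))
hub=atz(t,245.3,203.3,.259);tip=atz(t,196.3,231.3,.245);col=atz(t,221.3,217.7,.235)
print(hub,tip,col,np.linalg.norm((tip-hub)[:2]))
for n,q in [("coast",(311,289)),("stein",(155,278)),("tall",(140,195)),("foot",(252,219))]: print(n,atz(t,*q,.02).round(3))
for q in [(365,223),(397,233),(346,272),(382,277)]: print(atz(t,*q,.07).round(3))
E
```

```text
hub [0.5761 0.0869 0.2677] [0.0027 0.0027]
tip [0.5165 0.195  0.2365] [0.0013 0.0013]
op+y [ 0.5254 -0.2258  0.1651] [0.0025 0.0025]
op-y [ 0.5113 -0.265   0.1704] [0.0014 0.0014]
hole [ 0.5178 -0.25    0.1259] [0.0025 0.0025]
kn+y [ 0.4698 -0.206   0.1676] [0.0021 0.0021]
kn-y [ 0.4553 -0.2447  0.1722] [0.0014 0.0014]
[0.57556683 0.08606022 0.259     ] [0.51446454 0.19227758 0.245     ] [0.54679978 0.14057986 0.235     ] 0.12253822811495015
coast [ 0.388 -0.076  0.02 ]
stein [0.411 0.348 0.02 ]
tall [0.64  0.407 0.02 ]
foot [0.577 0.089 0.02 ]
[ 0.563 -0.216  0.07 ]
[ 0.538 -0.301  0.07 ]
[ 0.434 -0.163  0.07 ]
[ 0.422 -0.257  0.07 ]
```

The empty hook points at about 120° (world), with the axis at (0.576, 0.087). The opener is the blade at larger x: its hole shows in both views, at scene (213,287) and top (384,239). The other blade, at scene (197,263), has no hole and is the foam knife. I'll push the hook along its arc now.

```bash
cat >> h.py <<'E'
from scipy.spatial.transform import Rotation as Ro
def down(xdir):  # tool x along xdir (angle), z down
    x=np.array([np.cos(xdir),np.sin(xdir),0]);z=np.array([0,0,-1.]);y=np.cross(z,x)
    return Ro.from_matrix(np.c_[x,y,z]).as_quat()
AX=np.array([.576,.0867])
def pt(th,off,r=.085,z=.237): # off = clockwise tangential offset from bar axis
    e=np.array([np.cos(th),np.sin(th)]);t=np.array([-e[1],e[0]])
    return np.r_[AX+r*e-off*t,z]
E
python3 - <<'E'
from h import *
th=np.radians(120)
for k in (1,-1):
    for d in (120,160,205):
        a=np.radians(d); q=robot.solve_ik(pt(a,.0135),down(a+k*np.pi/2)); print(k,d,None if q is None else np.round(q,2))
E
```

```text
1 120 [ 0.28  0.35  1.76 -0.    1.03 -1.82]
1 160 None
1 205 None
-1 120 [ 0.28  0.35  1.76 -0.    1.03  1.32]
-1 160 [ 0.23  0.27  1.87 -0.    0.99  0.58]
-1 205 [ 0.1   0.25  1.91 -0.    0.98 -0.33]
```

```bash
cat > push.py <<'E'
from h import *
def qd(th): return down(th-np.pi/2)
th=np.radians(120)
robot.gripper_to(0.0)
robot.reach(pt(th,.035,z=.36),qd(th))
g=robot.move_l(pt(th,.035),v=.12,guard=6); print("down",g)
f0=np.array(robot.observe()["wrist_force"]); print(f0.round(2))
def ft(a):
    f=np.array(robot.observe()["wrist_force"])-f0
    t=np.array([-np.sin(a),np.cos(a),0]); return -f@t
def step(a,v=.05,g=4.5): 
    s=robot.move_l(pt(a,.0135),rotation=qd(a),v=v,guard=g); return s
step(th,.05)
a=th
while a<np.radians(208):
    a+=np.radians(6); s=step(a); F=ft(a); print(round(np.degrees(a)),s,round(F,2))
    if s or F>4: break
o=robot.observe();p=np.array(o["ee_pos"]);print(p,o["t"])
# creep along the tangent
for i in range(30):
    F=ft(a)
    if F>7.3: break
    t=np.array([-np.sin(a),np.cos(a),0]); p=p+t*(.0012 if F<4 else .0005); robot.move_l(p,rotation=qd(a),v=.02)
    print(round(ft(a),2),end=" ")
for _ in range(4): robot.hold(.2); print("hold",round(ft(a),2))
o=robot.observe();p=np.array(o["ee_pos"]);v=p[:2]-AX
e=np.degrees(np.arctan2(v[1],v[0])+np.arcsin(.0135/np.linalg.norm(v)));print("hook deg",e,"t",o["t"],o["wrist_force"])
E
python3 push.py
```

```text
down False
[ 0.19  0.66 -0.16]
126 False 0.25
132 False -0.7
138 False -0.09
144 False -0.65
150 False -0.64
156 False 0.67
162 False -0.24
168 False 0.72
174 False -0.47
180 False 0.81
186 False 0.0
192 False 2.24
198 True 7.64
[0.49050211 0.07852542 0.23681434] 9.225
hold 7.24
hold 6.97
hold 7.3
hold 7.49
hook deg -166.00101738641308 t 10.025 [-0.98735146  8.15313601  1.71523199]
```

It pressed the stop at about 7.3 N for 0.8 s, with the hook at about 194°. I'll back off and look with the wrist camera, first at the hook and then at the opener, from two places each.

```bash
python3 - <<'E'
from h import *
import json
a=np.radians(192);t=np.array([-np.sin(a),np.cos(a),0])
p=np.array(robot.observe()["ee_pos"])
robot.move_l(p-t*.03,v=.08); robot.move_l(np.r_[(p-t*.03)[:2],.34],v=.2)
J={}
def shot(n,pos,q):
    robot.reach(pos,q); robot.hold(.2); ci=robot.camera_info("wrist")
    J[n]={k:np.array(v).tolist() for k,v in ci.items()}; save("wrist",f"pics/{n}.png")
    print(n,np.array(ci["world_from_camera"])[:3,3].round(3),-np.array(ci["world_from_camera"])[:3,2].round(2),proj(ci,[.49,.067,.235]).round(),proj(ci,[.518,-.245,.17]).round())
q=down(np.pi)  # tool x towards -x?
for k in (0,np.pi):
    print(k,robot.solve_ik([.45,.03,.42],down(k)))
ci=robot.camera_info("wrist");T=np.array(ci["world_from_camera"]);o=robot.observe()
R=Ro.from_quat(o["tcp_rot"]).as_matrix();print("cam in tool",(R.T@(T[:3,3]-o["ee_pos"])).round(3),(R.T@-T[:3,2]).round(2),"up",(R.T@T[:3,1]).round(2),ci["fov_y"])
k=np.radians(105)
shot("h1",[.50,.03,.40],down(k)); shot("h2",[.46,.10,.40],down(k))
json.dump(J,open("J.json","w")); print(robot.observe()["t"])
E
```

```text
0 [ 4.01792269e-02 -1.89485501e-02  1.77990068e+00 -4.44089210e-16
  1.38064052e+00  1.61097555e+00]
3.141592653589793 [ 4.01792269e-02 -1.89485501e-02  1.77990068e+00 -4.44089210e-16
  1.38064052e+00 -1.53061710e+00]
cam in tool [ 0.066  0.001 -0.141] [-0.24 -0.    0.97] up [ 0.97 -0.    0.24] 69.69432604152804
h1 [0.483 0.094 0.539] [ 0.06 -0.23 -0.97] [277. 165.] [241. 373.]
h2 [0.444 0.163 0.541] [ 0.06 -0.24 -0.97] [295. 237.] [255. 413.]
12.6333
```

```bash
python3 - <<'E'
from h import *
o=np.zeros((600,800,3),np.uint8)
def put(f,x,y,w,h,X,Y,k):
    p=cv2.resize(cv2.imread(f)[y:y+h,x:x+w],None,fx=k,fy=k,interpolation=cv2.INTER_CUBIC); o[Y:Y+p.shape[0],X:X+p.shape[1]]=p
put("pics/h1.png",200,90,160,145,0,0,2.5);put("pics/h2.png",220,160,160,145,400,0,2.5)
put("pics/h1.png",180,330,160,90,0,365,2.5);put("pics/h2.png",180,330,160,90,400,365,2.5)
cv2.imwrite("pics/c2.png",o)
E
```

```text
(no output)
```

View pics/c2.png

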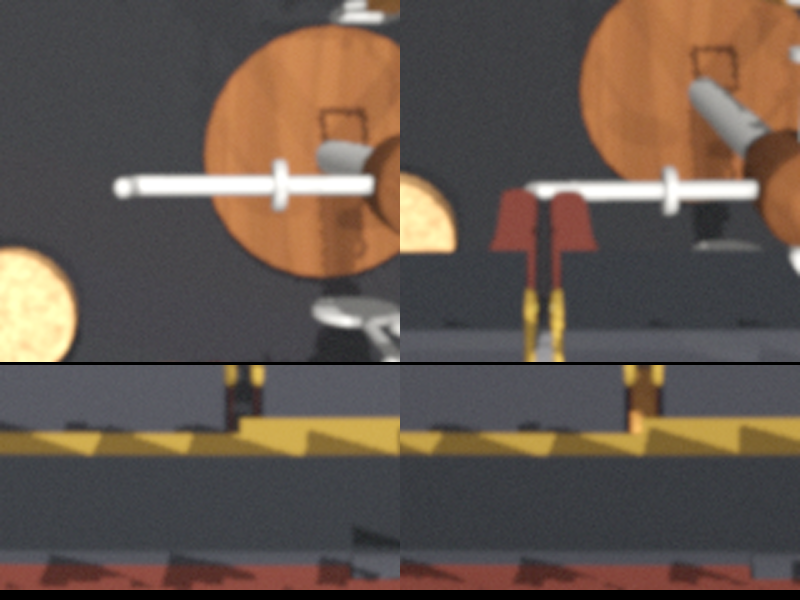

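```bash
python3 - <<'E'
from h import *
import json
J=json.load(open("J.json"))
for k in J: J[k]["world_from_camera"]=np.array(J[k]["world_from_camera"])
h1,h2=J["h1"],J["h2"]
for n,a,b in [("inner",(348.8,163.8),(362,235.6)),("face",(309.2,163.8),(325.6,236)),("collar",(312.3,163.7),(328.4,236)),("tipstart",(256,164.4),(275,236.4))]:
    p,r=tri([(h1,*a),(h2,*b)]);A=atz(h1,*a,.235);B=atz(h2,*b,.235)
    print(n,p.round(4),np.round(r,4),A.round(4),B.round(4))
for h,u,v,w,x in[(h1,348.8,163.8,256,164.4),(h2,362,235.6,284,236.4)]:
    d=atz(h,w,x,.235)-atz(h,u,v,.235);print(np.degrees(np.arctan2(d[1],d[0]))%360)
# next: opener shots
o=np.array([.518,-.2455])
R=np.arctan2(-.338,.941)
def shot(n,pos,q):
    robot.reach(pos,q); robot.hold(.2); ci=robot.camera_info("wrist")
    J[n]={k:np.array(v).tolist() for k,v in ci.items()}; save("wrist",f"pics/{n}.png"); print(n,proj(ci,[.518,-.2455,.17]).round())
for k in (R,R+np.pi): print(k,robot.solve_ik([.518,-.2455,.15],down(k)))
k=R if robot.solve_ik([.518,-.2455,.15],down(R)) is not None else R+np.pi
u=np.array([np.cos(k),np.sin(k)]);w=np.array([-u[1],u[0]])
shot("o1",[*(o-.045*u+.0*w),.34],down(k)); shot("o2",[*(o-.105*u+.03*w),.34],down(k))
for n in("h1","h2"): J[n]["world_from_camera"]=J[n]["world_from_camera"].tolist()
json.dump(J,open("J.json","w"));print(robot.observe()["t"])
a,b=[cv2.imread(f"pics/{n}.png") for n in("o1","o2")]
ca=np.hstack([cv2.resize(x[60:360,80:480],(400,300)) for x in(a,b)]); cv2.imwrite("pics/c3.png",ca)
E
```

```text
inner [0.5586 0.0869 0.2351] [0.0002 0.0002] [0.5588 0.087  0.235 ] [0.5584 0.0868 0.235 ]
face [0.5204 0.0768 0.2367] [0.0001 0.0001] [0.5205 0.0766 0.235 ] [0.5209 0.0764 0.235 ]
collar [0.5232 0.0777 0.237 ] [0.0001 0.0001] [0.5234 0.0775 0.235 ] [0.5238 0.0771 0.235 ]
tipstart [0.469  0.0621 0.2349] [0.0002 0.0002] [0.4692 0.0622 0.235 ] [0.4689 0.062  0.235 ]
195.50622567294965
195.5658738259479
-0.34484040774470853 [-4.63342662e-01  4.73959507e-01  1.80979641e+00 -4.44089210e-16
  8.57836741e-01  1.45229407e+00]
2.7967522458450844 [-4.63342662e-01  4.73959507e-01  1.80979641e+00 -4.44089210e-16
  8.57836741e-01 -1.68929858e+00]
o1 [278. 158.]
o2 [308.  97.]
14.8667
```

View pics/c3.png

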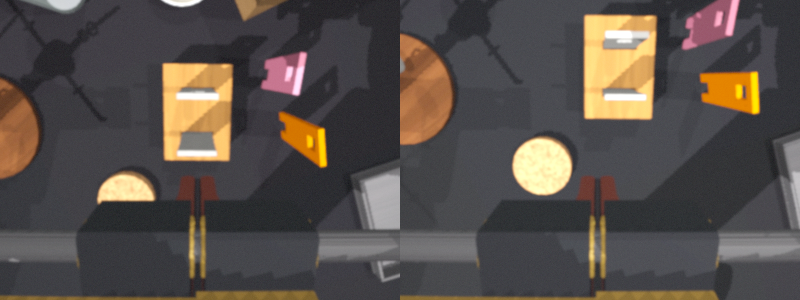

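The wrist views agree within 0.2 mm: the hook root is at (0.5205, 0.0766, 0.235) and the hook points along 195.5°. In o1 the farther blade at (277,155) and the nearer knife at (277,212) are both visible. Now I'll enlarge them.

```bash
python3 - <<'E'
from h import *
a,b=[cv2.imread(f"pics/{n}.png") for n in("o1","o2")]
p=cv2.resize(a[120:225,230:330],None,fx=4,fy=4,interpolation=cv2.INTER_CUBIC);q=cv2.resize(b[70:175,255:355],None,fx=4,fy=4,interpolation=cv2.INTER_CUBIC)
cv2.imwrite("pics/c4.png",np.hstack([p,q]))
E
```

```text
(no output)
```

View pics/c4.png

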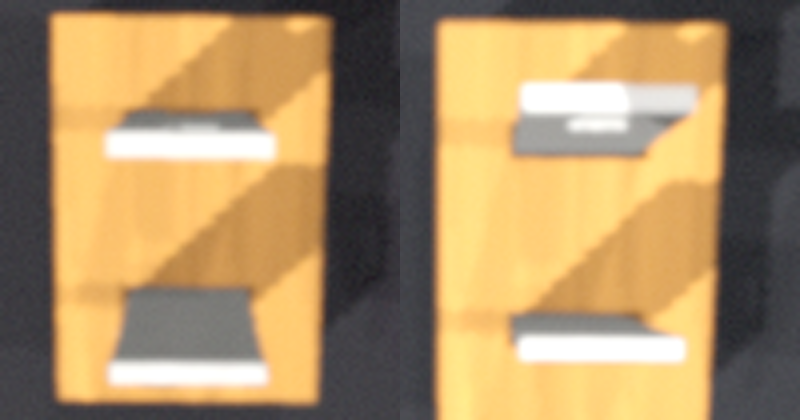

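```bash
cat > grab.py <<'E'
from h import *
import json
J=json.load(open("J.json"))
for k in J: J[k]["world_from_camera"]=np.array(J[k]["world_from_camera"])
P={}
for n,a,b in [("L",(256.25,156.1),(285,94.4)),("R",(299,156.4),(329.25,95.1)),("C",(277.6,156.25),(307.1,94.7)),("Kn",(277.1,213.5),(305.4,157))]:
    P[n],r=tri([(J["o1"],*a),(J["o2"],*b)]);print(n,P[n].round(4),np.round(r,4),atz(J["o1"],*a,.17)[:2].round(4),atz(J["o2"],*b,.17)[:2].round(4))
d=P["L"]-P["R"];print("width",np.linalg.norm(d),np.degrees(np.arctan2(d[1],d[0])))
n=P["C"]-P["Kn"];print("normal",np.degrees(np.arctan2(n[1],n[0])),np.linalg.norm(n))
E
python3 grab.py
```

```text
L [ 0.5273 -0.2252  0.1709] [0.0001 0.0001] [ 0.5272 -0.2252] [ 0.5275 -0.2252]
R [ 0.5123 -0.266   0.1687] [0.0002 0.0002] [ 0.5123 -0.2661] [ 0.5124 -0.2656]
C [ 0.5199 -0.2455  0.1699] [0.0002 0.0002] [ 0.5198 -0.2456] [ 0.52   -0.2454]
Kn [ 0.4636 -0.2248  0.1709] [0.0002 0.0002] [ 0.4633 -0.2249] [ 0.4637 -0.2248]
width 0.04348507213607982 69.82596481059744
normal -20.160267094930738 0.05991467548057984
```

```bash
cat >> h.py <<'E'
ROOT=np.array([.5205,.0766,.235]); HA=np.radians(195.5); E_=np.array([np.cos(HA),np.sin(HA),0])
QH=down(HA-np.pi)
def hp(out,up): return ROOT+E_*out+[0,0,up-.002]  # TCP for hole centre at out/up
E
python3 - <<'E'
from h import *
c=np.array([.5199,-.2455]);q=down(np.radians(-20.2))
print(robot.solve_ik(hp(.003,0),QH),robot.solve_ik(hp(.09,.06),QH))
robot.gripper_to(.066)
robot.reach([*c,.24],q)
g=robot.move_l([*c,.143],v=.08,guard=6);print("down",g,robot.observe()["ee_pos"])
robot.gripper_to(.03);o=robot.observe();print(o["width"],o["grip_force"],o["ee_pos"],o["wrist_force"])
g=robot.move_l([*c,.31],v=.12);o=robot.observe();print(o["width"],o["grip_force"],o["wrist_force"])
robot.reach(hp(.10,.06),QH); robot.move_l(hp(.095,.004),v=.1); robot.hold(.3)
o=robot.observe();print(o["t"],o["width"],o["ee_pos"],hp(.095,.004))
a=save("wrist","pics/w1.png");b=save("scene","pics/s2.png");t=save("top","pics/t2.png")
W=robot.camera_info("wrist");S=robot.camera_info("scene");T=robot.camera_info("top")
for n,p in [("root",ROOT),("tip",ROOT+.055*E_),("bladetop",hp(.095,.031))]: print(n,proj(W,p).round(1),proj(S,p).round(1),proj(T,p).round(1))
out=np.zeros((600,800,3),np.uint8)
def put(im,x,y,w,h,X,Y,k):
    p=cv2.resize(im[y:y+h,x:x+w,::-1],None,fx=k,fy=k,interpolation=cv2.INTER_CUBIC); out[Y:Y+p.shape[0],X:X+p.shape[1]]=p
u,v=np.round(proj(S,ROOT+.06*E_)).astype(int); x,y=np.round(proj(T,ROOT+.06*E_)).astype(int)
put(a,0,0,560,420,0,0,.7);put(b,u-45,v-33,90,66,395,0,4.4);put(t,x-45,y-33,90,66,395,300,4.4)
cv2.imwrite("pics/c5.png",out);print(u,v,x,y)
E
```

```text
[ 1.22656065e-01  2.89355866e-01  1.86387776e+00 -4.44089210e-16
  9.88359030e-01  1.42292636e+00] [ 9.33174978e-02  7.62311253e-02  1.97599076e+00 -4.44089210e-16
  1.08937076e+00  1.39358779e+00]
down False [ 0.52026903 -0.2456879   0.14355069]
0.041272617854932886 29.997613057494164 [ 0.52001202 -0.24555787  0.14318391] [ 0.26625404 -1.18209082  1.66169738]
0.041825375098695 29.99762736260891 [-0.08142157  0.69615384 -2.05709833]
22.2167 0.041494138800613596 [0.42921419 0.05124034 0.23748795] [0.42895511 0.05121235 0.237     ]
root [276.3  70.6] [273.9 176.2] [249.8 229.9]
tip [276.3 193.5] [254.2 173.1] [255.8 254.1]
bladetop [276.2 299.8] [239.3 163.2] [259.6 271.9]
252 173 256 256
```

View pics/c5.png

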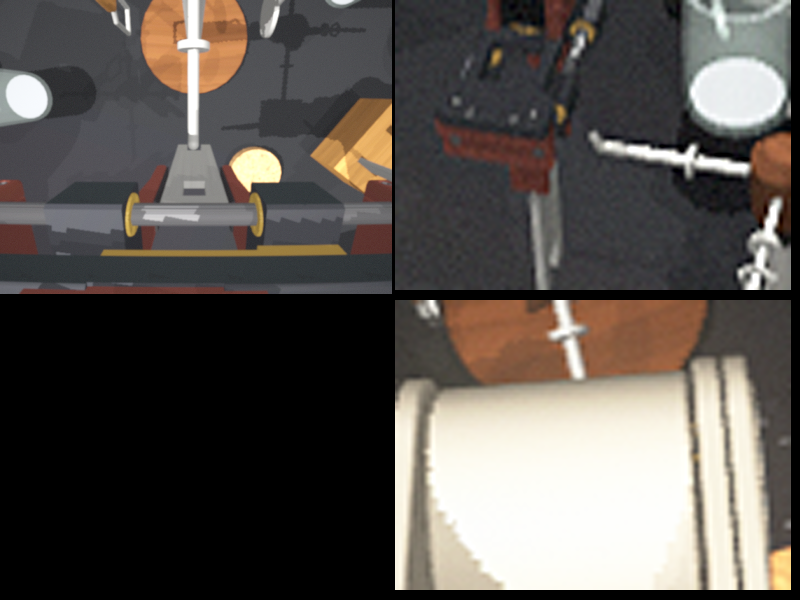

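The hook, hole and blade line up in the wrist view at column 276, with the hole about 4 mm above the bar axis. I'll slide it on under guard.

```bash
cat > slide.py <<'E'
from h import *
def rel():
    d=np.array(robot.observe()["ee_pos"])-ROOT; return [round(1000*x,1) for x in (d@E_, d@np.array([-E_[1],E_[0],0]), d[2]+.002)],np.round(robot.observe()["wrist_force"],1)
for o in (.06,.03,.010):
    g=robot.move_l(hp(o,.004),v=.05,guard=4); print(o,g,*rel())
    if g: break
else:
    g=robot.move_l(hp(.010,-.011),v=.02,guard=3); print("low",g,*rel())
    u=rel()[0][2]/1000
    g2=robot.move_l(hp(.010,u+.0008),v=.02);print(*rel())
    g=robot.move_l(hp(-.001,u+.0008),v=.02,guard=4); print("in",g,*rel())
print(robot.observe()["t"])
E
python3 slide.py
```

```text
0.06 False [np.float64(60.3), np.float64(-0.1), np.float64(3.8)] [-0.1  0.3 -1.4]
0.03 False [np.float64(30.2), np.float64(-0.1), np.float64(3.8)] [ 0.3 -0.1 -0.7]
0.01 False [np.float64(10.0), np.float64(-0.0), np.float64(3.8)] [ 0.4  0.2 -1.2]
low True [np.float64(10.4), np.float64(-0.0), np.float64(-9.4)] [-0.3 -0.6  5. ]
[np.float64(10.0), np.float64(-0.0), np.float64(-8.7)] [-0.   0.2  1.2]
in True [np.float64(3.9), np.float64(-0.1), np.float64(-8.9)] [-0.8  0.   4. ]
25.8083
```

```bash
python3 - <<'E'
exec(open("slide.py").read().split("for o in")[0])
robot.move_l(hp(.006,-.0075),v=.02); print(*rel())
g=robot.move_l(hp(-.002,-.0075),v=.02,guard=4); print("in",g,*rel())
d=rel()[0][0]/1000
robot.move_l(hp(d+.0005,-.0088),v=.02); print(*rel())
robot.gripper_to(.060);robot.hold(.3);print(*rel())
p=np.array(robot.observe()["ee_pos"])
robot.move_l(p+[0,0,.12],v=.08,guard=5); print(*rel())
robot.reach([.42,.02,.42],QH); robot.hold(.3);ci=robot.camera_info("wrist");w=save("wrist","pics/w2.png");s=save("scene","pics/s3.png")
print(proj(ci,ROOT),robot.observe()["t"])
out=np.zeros((420,800,3),np.uint8)
u,v=np.round(proj(ci,ROOT)).astype(int);x=max(u-65,0);y=max(v-60,0)
out[:390,:390]=cv2.resize(w[y:y+130,x:x+130,::-1],(390,390),interpolation=cv2.INTER_CUBIC)
out[:400,400:]=cv2.resize(s[140:240,230:330,::-1],(400,400),interpolation=cv2.INTER_CUBIC)
cv2.imwrite("pics/c6.png",out)
E
```

```text
[np.float64(6.2), np.float64(-0.1), np.float64(-7.7)] [ 0.5 -0.5 -1.8]
in True [np.float64(3.8), np.float64(-0.2), np.float64(-8.4)] [-0.7  0.5 -0.8]
[np.float64(4.0), np.float64(0.0), np.float64(-8.7)] [0.6 0.8 1.5]
[np.float64(4.3), np.float64(0.0), np.float64(-8.8)] [ 0.6  0.4 -0.3]
[np.float64(4.6), np.float64(-0.1), np.float64(110.6)] [-0.1 -0.3 -0.6]
[249.88280739  90.05619797] 30.075
```

View pics/c6.png

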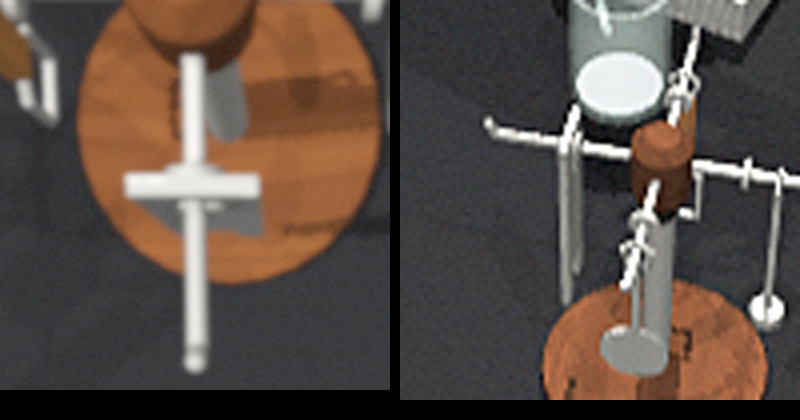

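The opener hangs on the hook against the collar, upright and square to the bar, with the hook still at the front. I'll let it settle and hand in.

```bash
python3 - <<'E'
from h import *
robot.hold(2.5); print(robot.close_job())
E
```

```text
the job is handed in; nothing more can be done
None
```

The job is handed in at about 33 s on the robot's clock. The carousel was pressed on its stop at about 7.3 N for 0.8 s. The last picture shows the bottle opener hanging upright against the collar, with the hook 15.5° from straight front. No verdict came back, and I didn't check afterwards that the knife, glasses, coasters and bowl hadn't moved.

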